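Prop the washer lid ajar on its stay

ROBOT

A 6-joint arm with a two-finger parallel gripper is mounted at the origin on the work surface. World frame = base frame: x ahead of the robot, y to its left, z up, the work surface at z = 0. Lengths are in mm, angles in rad, forces in N, time in s.
With the tool pointing down it reaches from about 300 to 775 mm from the base axis. Payload 14.6 kg.
Tool frame: the origin (TCP) lies on the centre line of the jaws, within the pads' length; the fingertips stand 19 mm ahead of it and the grasp point (between the pads) is the TCP (bot.tip_reach is the distance from the TCP to the fingertips, in mm); z points along the fingers, y is the line along which they close (so a half turn about z gives the same grasp; the last joint's range is limited). The gripper opens to 85 mm and grips with 20 to 120 N. Pads are 22 mm wide; open, the fingers measure 114 mm over their backs; the gripper's body (76 mm by 85 mm) begins 54 mm behind the grasp point. The pads swing forward as they close: fully open they stand 13 mm farther back than shut.
Start: joints at [-1.33, 0.3, 1.521, -0, 1.321, -0.067], TCP at [166.623, -524.144, 250.281] pointing down, gripper open.
Joint ranges: [-3.03, 3.03], [-0.79, 2.21], [0.23, 2.52], [-1.04, 4.18], [0, 3.07], [-2.55, 2.55]. Speed limits (rad/s): [2.22, 2.22, 2.57, 3.14, 3.14, 3.14].

INTERFACE

Orientations are given as a unit quaternion [w, x, y, z].
In Python, from rig import bot gives the robot as it stands. Calls block until the motion is done:
- bot.move_to(position, orientation): joint-space move of the TCP to a pose.
- bot.servo_line(position, attitude=None, speed=150, until_force=None): straight line of the TCP; attitude=None keeps the orientation; speed is the mean speed in mm/s. With until_force (N) it stops when the force on the tool has changed by that much, and returns True; else False.
- bot.move_joints(angles): joint-space move.
- bot.move_gripper(opening, grip_force=None): finger opening in mm; grip_force is the grip in N (None keeps the last); returns when the fingers have stopped.
- bot.dwell(seconds).
- bot.ik(position, orientation): joint angles nearest the present ones, or None.
- bot.read_state(): the state.
- bot.read_camera(name): name is "scene" or "top" or "wrist"; returns a dict with "image" (420x560x3 uint8, blue, green, red), "depth" (420x560 float32, mm along the optical axis (not along the pixel's ray), 0 where there is no reading), "fovy" (degrees; the focal length in pixels is half the picture's height over the tangent of half this angle, whatever the lens; pixels are square), "cx", "cy" (the principal point, pixels), "eye" and "attitude" of the camera in the world; the wrist camera has in their place "mount" (4x4, takes a point from camera to tool coordinates, whose origin is the TCP and whose axes are the flange's). Camera axes: x right, y down, z forward; pixel columns grow to the right and rows downward; lengths in mm; the calibration is good to about 2 mm. A picture is of the moment at which its call begins: read the wrist's pose just before it.
A pose or a line that the arm cannot do raises bot.MotionError and nothing moves.
- bot.finish_job(): hands the job in; it is judged then, once.
The state is a dict: "clock": time; "joint_positions": joint angles; "qvel": joint speeds; "effort": joint torques, N m; "ee_pos": TCP position; "tool_rot": TCP orientation; "ft_force": force on the tool from outside, world axes, zero at the start; "moment": the same for the moment, N m; "grip_width": finger opening in mm; "grip_force": force on a finger pad.
Only numpy, scipy, OpenCV 4.12 (cv2) and the standard library are available. Lean on these libraries where they do the work, as an engineer would, in place of code of your own. Each camera call takes 0.05 s, during which the arm holds its last target. There are 200 camera calls.

TASK

The wash is out and the top-loading washer's lid stands leaning back, fully open. Leave the machine to air: flip the lid's stay (the bar lying folded across the front of the tub opening) up past upright until it leans against its stop, then tip the lid forward so that it comes down and rests on the end of the stay, ajar, and let go. Leave the cup, the brush and the other things standing around where they are.

Things in the scene. Friction and masses are not known exactly. Their poses are not given: they have to be found in the camera images.
- deck (a point): Centre of the flat top (deck, 110 mm above the counter) of a fixed white top-loading washer, 450 x 450 mm in plan, let into the counter. Axes: -x to the machine's front, +x to its rear, z up. Its front looks roughly to world -y, so its +y side faces the robot. Console 36 mm high, dials 20 mm more, from x 157 to 229 mm.
- tub_mouth (a point): Centre of the washer's tub opening at deck height: a rectangular well, 225 mm along the machine's x, 300 mm along its y. It is free down to 60 mm below the deck (the steel tub's rim stands there), but for the stay folded near its front wall.
- lid (a joint): Lid hinge, rad: 0 shut, 1.57 upright, 1.85 fully open on its stop. Past upright the lid stays leaning back. Let go at less than about 1.5 it sinks forward by its weight (about 0.55 kg), slowed by a soft-close damper (some 2 to 6 s), until the stay or the deck stops it; on the raised stay it reads about 0.63. Pushing it takes under 5 N.
- lid_hinge (a point): Middle of the lid's hinge line, 80 mm behind the deck point and 4 mm above the deck; the line runs along the machine's y. The lid is a flat white panel 242 mm from this line to its free edge, 316 mm wide, 18 mm thick; its under face (to the front when open) lies in the line.
- lid_edge (a point): Middle of the lid's free edge, half-way through its 18 mm thickness, 242 mm from the hinge line. Leaning back fully open it is the top edge, about 344 mm above the counter and 75 mm behind the hinge line.
- stay (a joint): Stay hinge, rad: 0 folded (the bar then rises 0.28 rad from its pivot to its tip), 1.29 upright, 1.42 fully up, leaning 7 degrees past upright against its stop, where its own weight keeps it. Short of upright it falls back to 0. It turns easily: under 1.5 N at the tip.
- stay_pivot (a point): Pivot of the stay: in the machine's axes 108 mm in front (-x) of the deck point, 90 mm to the +y side, 58 mm below the deck; it turns about an axis along the machine's x. The stay is a straight round dark steel bar 10 mm thick, 190 mm long, its last 30 mm in a black rubber cap 16 mm thick with a round end. 37 mm are free between bar and front wall, 60 mm and more behind it.
- stay_tip (a point): Free end of the stay, on its centre line, 190 mm from the pivot. Folded, it points to the machine's -y side (away from the robot), 5 mm below the deck, 57 mm short of the well's side wall and with free space under it; raised, it stands about 240 mm above the counter, leaning to the machine's +y side.
- cup: clear dosing cup, 56 mm wide, 50 mm high, standing on the deck in front of the tub opening, towards the +y side; leave it; origin at its foot
- brush: clothes brush, 160 mm long, 20 mm high, lying on the counter along the machine's front; leave it
- jug: blue detergent bottle 100 mm wide, 250 mm high, on the counter at world +y; leave it; origin at its foot
- softener: red bottle 76 mm wide, 210 mm high, on the counter at world +y; leave it; origin at its foot
- tub: white jar 90 mm wide, 110 mm high, on the counter at world -y, in front of the machine; leave it; origin at its foot
- carton: cardboard carton 100 x 160 x 60 mm, on the counter at world -y; leave it; origin at its foot
- pegs: grey basket of clothes pegs 170 x 220 x 90 mm, on the counter at world -y; leave it; origin at its foot
- iron: electric iron, 200 mm long, 135 mm high, on the counter at world -y; leave it; origin at its foot

How it is judged:
By the outcome, as a careful person would: the job done as asked, in the order asked, and still so for the second after the job is handed in, with the robot touching nothing.
It also fails if it takes over 54 s, if anything falls off the work surface, if the arm or the gripper's body presses on something with over 40 N, if the wrist force passes 120 N, or if a joint passes its speed limit or range.

## Working session

There is one attempt and no reset: what is moved stays moved. The work goes in short steps, each a Python script; the robot and the scene stay as the last script left them, time stands still between calls to the robot, and variables do not carry over. Pictures are saved under pics/ and viewed, at most 10 in all, crops included, and the job is handed in when it is done.

```bash
ls; mkdir -p pics
cat > h.py <<'E'
import numpy as np, cv2
from scipy.spatial.transform import Rotation as R
from rig import bot
def rot(q): return R.from_quat([q[1],q[2],q[3],q[0]]).as_matrix()
def quat(M): q=R.from_matrix(M).as_quat(); return [q[3],q[0],q[1],q[2]]
def cam(name):
    s=bot.read_state(); c=bot.read_camera(name)
    c['f']=c['image'].shape[0]/2/np.tan(np.radians(c['fovy'])/2)
    if 'mount' in c:
        T=np.eye(4);T[:3,:3]=rot(s['tool_rot']);T[:3,3]=s['ee_pos'];T=T@np.array(c['mount']);c['Rm']=T[:3,:3];c['t']=T[:3,3]
    else: 
        a=np.array(c['attitude']);c['Rm']=a if a.shape==(3,3) else rot(a);c['t']=np.array(c['eye'])
    return c
def cloud(c):
    h,w=c['depth'].shape;u,v=np.meshgrid(np.arange(w),np.arange(h));d=c['depth']
    P=np.stack([(u-c['cx'])/c['f']*d,(v-c['cy'])/c['f']*d,d],-1)@c['Rm'].T+c['t']
    P[d<=0]=np.nan
    return P
def onplane(c,u,v,z):
    r=c['Rm']@np.array([(u-c['cx'])/c['f'],(v-c['cy'])/c['f'],1]);return c['t']+r*(z-c['t'][2])/r[2]
E
python3 - <<'E'
from h import *
import pickle
for n in ['scene','top','wrist']:
    c=cam(n);cv2.imwrite(f'pics/{n}0.png',c['image']);pickle.dump(c,open(f'{n}0.pkl','wb'));print(n,c['t'].round(),c['f'],c['Rm'].round(2).tolist(),(c['depth']>0).mean())
E
```

```text
pics
scene [1317.  149. 1325.] 468.166247127569 [[-0.24, 0.81, -0.54], [0.97, 0.2, -0.12], [0.01, -0.55, -0.83]] 0.9961267006802721
top [ 418.  -49. 1629.] 379.0298762963608 [[-0.03, -1.0, 0.08], [-1.0, 0.03, 0.02], [-0.02, -0.08, -1.0]] 0.9959481292517007
wrist [ 248. -499.  374.] 315.57127969713315 [[0.3, -0.9, -0.31], [-0.95, -0.29, -0.1], [-0.0, 0.33, -0.94]] 0.9959863945578231
```

View pics/scene0.png

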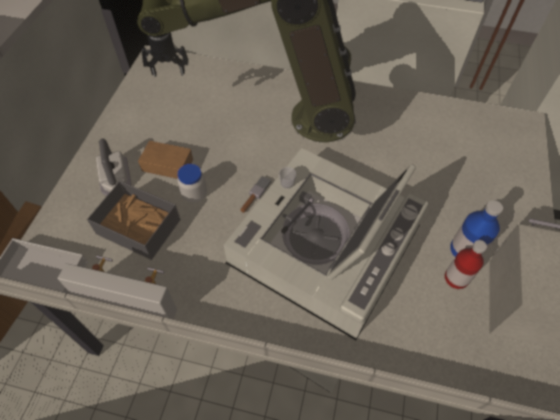

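View pics/top0.png

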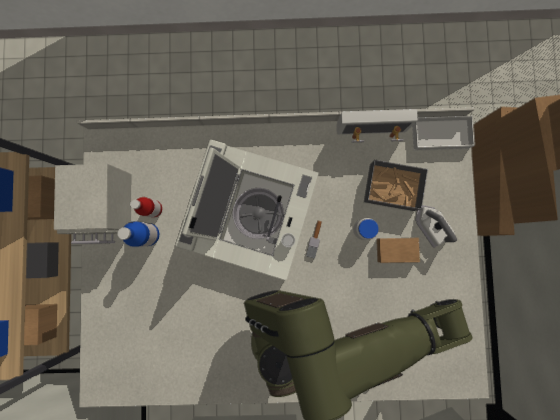

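The scene view shows the machine around (330,235), lid leaning back at (375,220), and the stay near (290,210). In the top view the washer is at (245,210), the lid at (215,190), the stay at (280,210) and the cup at (288,241).

Run:
```python
from h import *
import pickle
res=[]
pts=[]
for n in ['top','scene']:
    c=pickle.load(open(f'{n}0.pkl','rb'));P=cloud(c)
    m=(np.abs(P[...,2]-110)<7)&(P[...,0]>200)&(P[...,0]<1000)&(np.abs(P[...,1])<450)
    m=cv2.morphologyEx(m.astype(np.uint8),cv2.MORPH_OPEN,np.ones((3,3)))
    k,l,st,_=cv2.connectedComponentsWithStats(m);i=1+np.argmax(st[1:,4]);q=P[l==i]
    print(n,len(q),'z',np.median(q[:,2]),cv2.minAreaRect(q[:,:2].astype(np.float32)),cv2.boxPoints(cv2.minAreaRect(q[:,:2].astype(np.float32))).round().tolist())
    # lid: points above 190
    m=(P[...,2]>190)&(P[...,2]<360)&(P[...,0]>300)&(P[...,0]<900)&(P[...,1]>-200)&(P[...,1]<330)
    k,l,st,_=cv2.connectedComponentsWithStats(m.astype(np.uint8))
    for i in range(1,k):
        if st[i,4]>150:
            q=P[l==i];print(' high',st[i],q.min(0).round(),q.max(0).round())
            cc=q.mean(0);u,s,vt=np.linalg.svd(q-cc,full_matrices=False);print('   n',vt[2].round(3),cc.round(),'rms',s[2]/len(q)**.5)
    cr=c['image'][150:290,170:340] if n=='top' else c['image'][140:340,210:440]
    cv2.imwrite(f'pics/{n}crop.png',cv2.resize(cr,None,fx=4 if n=='top' else 3,fy=4 if n=='top' else 3,interpolation=cv2.INTER_CUBIC))
```

```text
top 2498 z 109.93672839254805 ((611.2716674804688, 56.86846923828125), (388.35955810546875, 298.1878356933594), 71.63407897949219) [[409.0, -80.0], [692.0, -174.0], [814.0, 194.0], [531.0, 288.0]]
 high [ 182  148   50   91 2321] [436. 164. 190.] [746. 314. 353.]
   n [-0.301 -0.901  0.312] [589. 238. 284.] rms 3.456952554562324
scene 7739 z 109.5756269810961 ((538.759521484375, 80.83226013183594), (390.1824645996094, 456.92437744140625), 71.68697357177734) [[261.0, -33.0], [694.0, -176.0], [817.0, 194.0], [383.0, 338.0]]
 high [ 336  164   80  108 1745] [449. 164. 190.] [750. 318. 353.]
   n [ 0.289  0.898 -0.333] [624. 236. 302.] rms 5.302962225972193
```

View pics/topcrop.png

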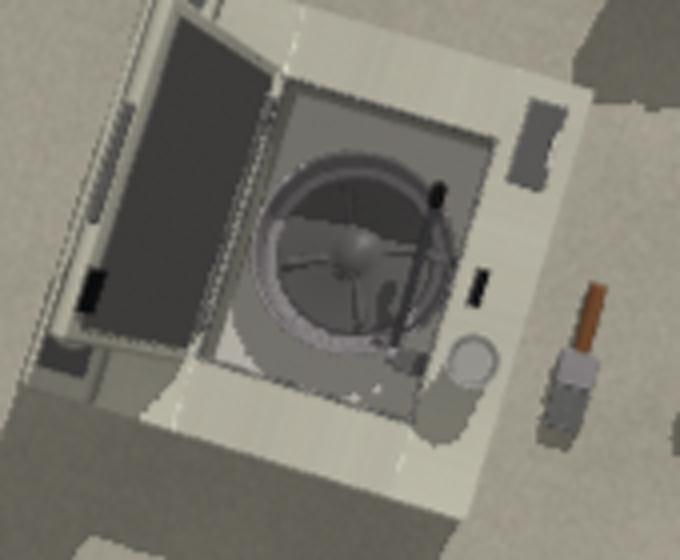

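View pics/scenecrop.png

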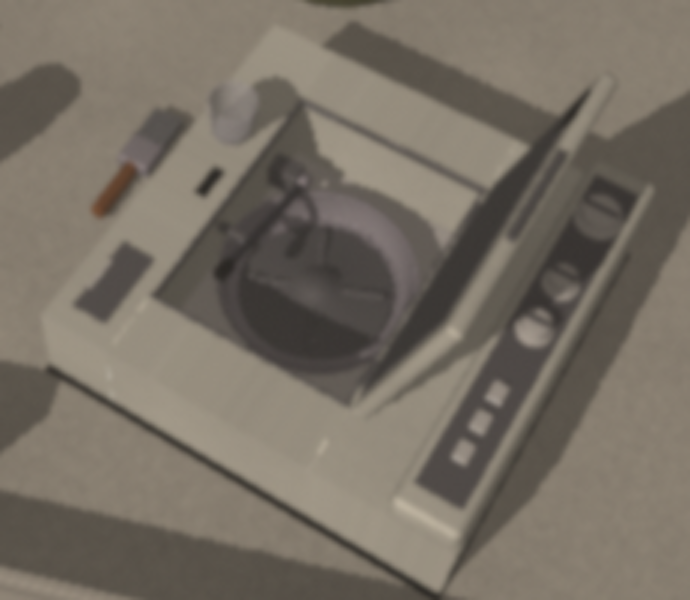

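The top crop shows the stay's black cap at crop (438,190), full image (279.5,197.5), and the bar running to about (400,350). In the scene crop the cap is at (225,270), full image (285,230). The cup is clear of the sweep. Next I'll triangulate and take a closer wrist view.

```bash
cat >> h.py <<'E'
D=np.array([548.,109.,110.]); ex=np.array([.314,.9494,0]); ey=np.array([-.9494,.314,0])
W=lambda x,y,z: D+ex*x+ey*y+np.array([0,0,z])      # machine -> world, z above deck
M=lambda p: np.stack([(p-D)@ex,(p-D)@ey,(p-D)[...,2]],-1)
def tri(rays):
    A=0;b=0
    for c,u,v in rays:
        r=c['Rm']@np.array([(u-c['cx'])/c['f'],(v-c['cy'])/c['f'],1]);r/=np.linalg.norm(r);Q=np.eye(3)-np.outer(r,r);A=A+Q;b=b+Q@c['t']
    return np.linalg.solve(A,b)
def tool(th):
    # closing axis (y) along machine x; tilt th about it: z from down towards machine -y
    z=np.array([0,0,-1.])*np.cos(th)-ey*np.sin(th); y=ex; return np.column_stack([np.cross(y,z),y,z])
E
python3 - <<'E'
from h import *
import pickle
t=pickle.load(open('top0.pkl','rb'));s=pickle.load(open('scene0.pkl','rb'))
print('tip',tri([(t,279.5,197.5),(s,285,230)]), 'nom',W(-108,-92.6,-5))
for n,uv in dict(ff=(590,90),fn=(460,515),wff=(496,140),wfn=(413,422)).items():
    print(n,M(onplane(t,uv[0]/4+170,uv[1]/4+150,110)).round())
print('cup',onplane(t,288,241,135), 'cupM',M(onplane(t,288,241,135)))
for th in (0,.3,.6,.9,1.2):
  for sg in (1,-1):
    for a in (.28,.28+.7,.28+1.35):
        p=W(-108,90-150*np.cos(a),-58+150*np.sin(a)); T=tool(th);T[:,:2]*=sg
        q=bot.ik(p,quat(T)); print(th,sg,a,None if q is None else np.round(q,2))
E
```

```text
tip [592.65571087 -12.30210545  99.461703  ] nom [602.00244 -22.6116  105.     ]
ff [-223. -223.    0.]
fn [-219.  223.    0.]
wff [-146. -147.    0.]
wfn [-148.  149.    0.]
cup [416.44457842 -45.1206283  135.        ] cupM [-187.63052688   76.50483997   25.        ]
0 1 0.28 [-0.08  0.51  1.62 -0.    1.01 -1.33]
0 1 0.98 [-0.06  0.28  1.72 -0.    1.13 -1.31]
0 1 1.6300000000000001 [ 0.    0.06  1.92 -0.    1.16 -1.25]
0 -1 0.28 [-0.08  0.51  1.62 -0.    1.01  1.81]
0 -1 0.98 [-0.06  0.28  1.72 -0.    1.13  1.83]
0 -1 1.6300000000000001 [ 0.    0.06  1.92 -0.    1.16  1.89]
0.3 1 0.28 [-0.05  0.41  1.81 -0.13  0.64 -1.21]
0.3 1 0.98 [-0.02  0.16  1.9  -0.12  0.8  -1.19]
0.3 1 1.6300000000000001 [ 0.06 -0.07  2.08 -0.15  0.86 -1.11]
0.3 -1 0.28 [-0.05  0.41  1.81 -0.13  0.64  1.93]
0.3 -1 0.98 [-0.02  0.16  1.9  -0.12  0.8   1.95]
0.3 -1 1.6300000000000001 [ 0.06 -0.07  2.08 -0.15  0.86  2.03]
0.6 1 0.28 [-0.02  0.36  1.98 -0.64  0.28 -0.69]
0.6 1 0.98 [ 0.03  0.09  2.07 -0.45  0.46 -0.86]
0.6 1 1.6300000000000001 [ 0.13 -0.15  2.23 -0.48  0.57 -0.77]
0.6 -1 0.28 [-0.02  0.36  1.98 -0.64  0.28  2.45]
0.6 -1 0.98 [ 0.03  0.09  2.07 -0.45  0.46  2.28]
0.6 -1 1.6300000000000001 [ 0.13 -0.15  2.23 -0.48  0.57  2.37]
0.9 1 0.28 [0.02 0.39 2.1  4.04 0.34 0.92]
0.9 1 0.98 None
0.9 1 1.6300000000000001 None
0.9 -1 0.28 [ 0.02  0.39  2.1   4.04  0.34 -2.22]
0.9 -1 0.98 None
0.9 -1 1.6300000000000001 None
1.2 1 0.28 [0.05 0.5  2.18 3.65 0.78 1.34]
1.2 1 0.98 [0.12 0.18 2.31 3.87 0.64 1.12]
1.2 1 1.6300000000000001 [ 0.29 -0.06  2.48  4.16  0.68  0.92]
1.2 -1 0.28 [ 0.05  0.5   2.18  3.65  0.78 -1.81]
1.2 -1 0.98 [ 0.12  0.18  2.31  3.87  0.64 -2.02]
1.2 -1 1.6300000000000001 [ 0.29 -0.06  2.48  4.16  0.68 -2.22]
```

Run:
```python
from h import *
print('clock',bot.read_state()['clock'])
bot.move_gripper(40)
for i,y in enumerate((-54,-20)):
    bot.move_to(W(-108,y,140),quat(tool(0)))
    c=cam('wrist'); cv2.imwrite(f'pics/w{i}.png',c['image']); P=M(cloud(c)); c2=M(c['t']);print('cam at',c2.round())
    g=c['image'].max(2)
    m=(P[...,0]>-143)&(P[...,0]<-75)&(P[...,1]>-105)&(P[...,1]<95)
    for y0 in range(-100,90,20):
        k=m&(np.abs(P[...,1]-y0)<5)&(P[...,2]>-65)
        zl=-58+(90-y0)*np.tan(.28)
        b=k&(np.abs(P[...,2]-zl)<12)
        if b.sum()>5: print(y0,'n',b.sum(),'x',P[b][:,0].min().round(1),np.median(P[b][:,0]).round(1),P[b][:,0].max().round(1),'ztop',P[b][:,2].max().round(1),'zc expected',round(zl,1))
print('clock',bot.read_state()['clock'])
```

```text
clock 0.15
cam at [-109.   30.  265.]
-100 n 29 x -143.0 -141.6 -141.2 ztop 3.8 zc expected -3.4
-80 n 223 x -142.6 -103.8 -95.3 ztop 2.7 zc expected -9.1
-60 n 128 x -141.4 -102.8 -98.1 ztop -2.9 zc expected -14.9
-40 n 126 x -107.3 -102.8 -98.1 ztop -12.4 zc expected -20.6
-20 n 507 x -142.9 -119.5 -98.2 ztop -18.3 zc expected -26.4
0 n 129 x -107.3 -102.9 -98.2 ztop -23.8 zc expected -32.1
20 n 123 x -107.3 -102.9 -98.3 ztop -29.9 zc expected -37.9
40 n 132 x -107.3 -102.9 -98.3 ztop -34.8 zc expected -43.6
60 n 132 x -122.4 -102.9 -98.3 ztop -40.9 zc expected -49.4
80 n 546 x -142.8 -117.9 -89.6 ztop -43.8 zc expected -55.1
cam at [-109.   65.  265.]
-100 n 23 x -142.5 -141.4 -141.2 ztop 2.3 zc expected -3.4
-80 n 209 x -142.7 -104.0 -95.3 ztop 2.6 zc expected -9.1
-60 n 115 x -141.3 -103.1 -98.2 ztop -3.2 zc expected -14.9
-40 n 111 x -141.4 -103.1 -98.2 ztop -8.7 zc expected -20.6
-20 n 474 x -143.0 -119.4 -98.3 ztop -18.3 zc expected -26.4
0 n 111 x -106.9 -102.3 -98.3 ztop -23.8 zc expected -32.1
20 n 114 x -106.9 -102.7 -98.4 ztop -28.4 zc expected -37.9
40 n 121 x -107.0 -102.3 -97.4 ztop -34.9 zc expected -43.6
60 n 127 x -118.7 -102.4 -97.5 ztop -40.1 zc expected -49.4
80 n 393 x -142.8 -115.2 -89.6 ztop -44.1 zc expected -55.1
clock 3.3417
```

View pics/w0.png

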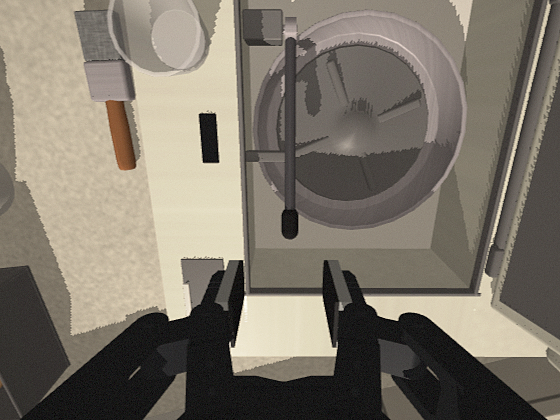

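The wrist view shows the bar at column 290 with the cap end at about (290,238), and a wall rest crossing the bar near (265,155). The bar sits at machine x of about -102.7, so my frame is 5 mm off in x. I'll correct that, check y, and grasp near the cap.

```bash
sed -i 's/^D=np.array.*110.\]);/D=np.array([548.,109.,110.])+5.2*np.array([.314,.9494,0]);/' h.py
cat >> h.py <<'E'
Y0=90.;Z0=-58.
def stay_pose(a,r,off=5):   # TCP so that contact lies off mm ahead of it, tilt follows the bar partly
    th=-.3+.75*(a-.28)/1.4; T=tool(th)
    return W(-108,Y0-r*np.cos(a),Z0+r*np.sin(a))-off*T[:,2],quat(T)
E
python3 - <<'E'
from h import *
c=cam('wrist');P=M(cloud(c))
k=(np.abs(P[...,0]+108)<3)&(P[...,2]>-25)&(P[...,2]<20)
y=P[k][:,1];y=np.sort(y[y>-140]);print('cap end y',y[:5].round(1),'nominal -92.6+~0')
k=(np.abs(P[...,0]+30)<10)&(P[...,1]<-100);q=P[k];
print('wall -y: deck points y max',q[q[:,2]>-4][:,1].max(), 'floor y min',q[q[:,2]<-20][:,1].min() if (q[:,2]<-20).any() else None)
k=(np.abs(P[...,0]+108)<2.5)&(P[...,1]<60)&(P[...,1]>-55)&(P[...,2]>-50)
q=P[k];f=np.polyfit(q[:,1],q[:,2],1);print('top line slope',f, 'expected centre z at y=-50',-58+140*.2875,'meas top',np.polyval(f,-50))
for a in np.linspace(.28,1.68,8):
    q=bot.ik(*stay_pose(a,172)); print(a.round(2),None if q is None else np.round(q,2))
q=bot.ik(W(-108,-80,60),stay_pose(.28,172)[1]);print(q)
E
```

```text
cap end y [-92.2 -91.2 -89.9 -89.4 -89.3] nominal -92.6+~0Traceback (most recent call last):
  File "<stdin>", line 6, in <module>
    return umr_maximum(a, axis, None, out, keepdims, initial, where)
ValueError: zero-size array to reduction operation maximum which has no identity
```

Run:
```python
from h import *
for a in np.linspace(.28,1.68,5):
    q=bot.ik(*stay_pose(a,172)); print(a.round(2),None if q is None else np.round(q,2))
    assert q is not None
bot.move_gripper(32,20)
p,q=stay_pose(.28,172); p=p+[0,0,2]
bot.move_to(p+[0,0,70],q)
print('hit',bot.servo_line(p,speed=80,until_force=8))
bot.move_gripper(0,20)
s=bot.read_state();print(s['clock'],s['grip_width'],s['grip_force'],np.round(s['ft_force'],1),M(np.array(s['ee_pos'])).round(1),M(p).round(1))
c=cam('wrist');cv2.imwrite('pics/g.png',c['image'])
```

```text
0.28 [-0.11  0.68  1.34  0.06  1.42 -1.38]
0.63 [-0.08  0.47  1.51  0.03  1.27 -1.34]
0.98 [-0.04  0.25  1.71 -0.02  1.11 -1.28]
1.33 [ 0.02  0.03  1.92 -0.11  0.95 -1.18]
1.68 [ 0.13 -0.18  2.14 -0.27  0.79 -0.97]
hit False
5.4833 15.138879625419731 19.86401081085205 [ 0.3 -0.8  2.9] [-108.   -77.    -3.1] [-108.   -76.8   -3.7]
```

View pics/g.png

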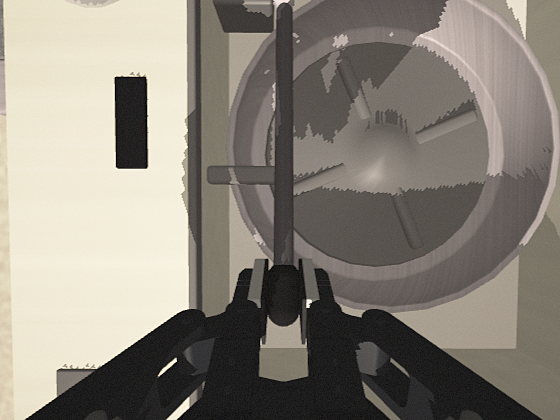

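The cap is held squarely between the pads at (285,300), width 15 mm. Now I swing it up.

Run:
```python
from h import *
for a in np.linspace(.28,1.66,9)[1:]:
    p,q=stay_pose(a,172); p=p+np.array([0,0,2])
    bot.servo_line(p,q,speed=70)
    s=bot.read_state();print(a.round(2),s['clock'],s['grip_width'].__round__(1),np.round(s['ft_force'],1),np.round(s['moment'],1))
    if np.linalg.norm(s['ft_force'])>50: break
c=cam('wrist');cv2.imwrite('pics/u.png',c['image'])
```

```text
0.45 6.1083 14.7 [ 2.6 -1.   0.3] [-0.2 -0.5  0. ]
0.62 6.6833 15.2 [-1.4  1.1 -2.7] [ 0.1  0.1 -0. ]
0.8 7.2583 15.1 [-1.8  2.2 -4.1] [0.4 0.2 0. ]
0.97 7.8333 15.1 [-0.8  3.4 -5. ] [0.6 0.2 0.1]
1.14 8.4083 15.2 [-0.1  5.  -5.5] [0.8 0.1 0.2]
1.32 8.9833 14.9 [ 1.5  6.  -5.1] [ 1.  -0.   0.3]
1.49 9.5667 14.8 [ 2.5  6.4 -4. ] [ 1.1 -0.   0.4]
1.66 10.15 15.4 [ 2.9  6.6 -4. ] [ 1.  -0.1  0.5]
```

View pics/u.png

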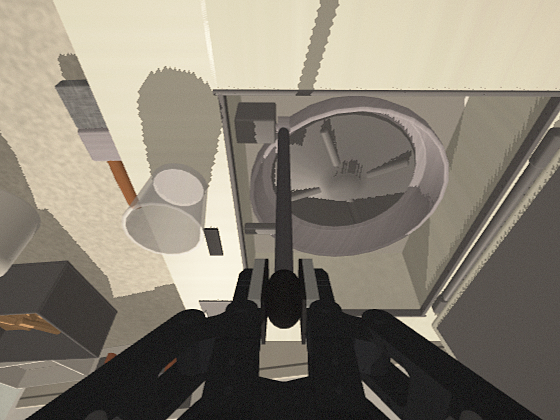

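The stay is held up past upright. Release, back out along the tool axis, and check.

Run:
```python
from h import *
bot.servo_line(stay_pose(1.69,172)[0]+[0,0,2],stay_pose(1.69,172)[1],speed=40)
bot.move_gripper(40)
s=bot.read_state();T=rot(s['tool_rot']);p=np.array(s['ee_pos'])
bot.servo_line(p-90*T[:,2],speed=120)
bot.servo_line(p-90*T[:,2]+[0,0,110],speed=200)
c=cam('scene');P=M(cloud(c));k=(np.abs(P[...,0]+108)<15)&(P[...,1]>60)&(P[...,1]<140)&(P[...,2]>20)&(P[...,2]<140)
q=P[k];print(len(q))
for z in range(30,140,20):
    b=q[np.abs(q[:,2]-z)<8]; print(z,len(b),np.median(b,0).round(1) if len(b) else '')
print(bot.read_state()['clock'],M(np.array(bot.read_state()['ee_pos'])))
# lid push poses (machine): tool down, closing axis along machine y
for yy in (0,50):
  for x in (205,150,60,20):
   for sg in (1,-1):
    T=np.column_stack([ex*sg,-ey*sg,[0,0,-1]]); r=bot.ik(W(x,yy,225),quat(T));print(yy,x,sg,None if r is None else np.round(r,2))
t=cam('top');Pt=M(cloud(t));b=Pt[(Pt[...,2]>180)&(Pt[...,0]>100)&(np.abs(Pt[...,1])<170)&(Pt[...,0]<230)];print('lid max',b.max(0).round(),np.median(b[b[:,2]>b[:,2].max()-12],0).round())
b=Pt[(Pt[...,2]>80)&(Pt[...,0]>230)&(Pt[...,0]<600)];print('bottles',b.min(0).round(),b.max(0).round())
```

```text
100
30 12 [-104.2   93.4   27. ]
50 12 [-104.3   94.3   52.9]
70 11 [-103.9   96.    70. ]
90 12 [-103.7   98.4   89.5]
110 14 [-102.6   97.7  111.9]
130 19 [-104.1  102.2  128.3]
12.5 [-108.19144332  152.14295488  308.53457693]
0 205 1 [ 0.41  0.59  0.91 -0.    1.63  0.73]
0 205 -1 [ 0.41  0.59  0.91 -0.    1.63 -2.41]
0 150 1 [ 0.35  0.49  1.06 -0.    1.59  0.67]
0 150 -1 [ 0.35  0.49  1.06 -0.    1.59 -2.47]
0 60 1 [ 0.23  0.35  1.26 -0.    1.53  0.55]
0 60 -1 None
0 20 1 [ 0.17  0.3   1.32 -0.    1.52  0.49]
0 20 -1 None
50 205 1 [ 0.46  0.5   1.05 -0.    1.59  0.78]
50 205 -1 [ 0.46  0.5   1.05 -0.    1.59 -2.36]
50 150 1 [ 0.4   0.4   1.19 -0.    1.55  0.72]
50 150 -1 [ 0.4   0.4   1.19 -0.    1.55 -2.42]
50 60 1 [ 0.28  0.26  1.38 -0.    1.5   0.6 ]
50 60 -1 [ 0.28  0.26  1.38 -0.    1.5  -2.54]
50 20 1 [ 0.22  0.2   1.45 -0.    1.49  0.53]
50 20 -1 None
lid max [164. 157. 244.] [153.   6. 235.]
bottles [366.  -7.  80.] [600. 315. 147.]
```

The stay leans on its stop at a constant slope towards +y. Now push the lid from behind.

Run:
```python
from h import *
q=quat(np.column_stack([ex,-ey,[0,0,-1]]))
bot.move_gripper(0,20)
bot.move_to(W(215,40,335),q)
bot.servo_line(W(215,40,225),speed=150)
for x in (150,120,90,60):
    bot.servo_line(W(x,40,225),speed=70)
    s=bot.read_state();print(x,s['clock'],np.round(s['ft_force'],1))
bot.servo_line(W(110,40,235),speed=150)
bot.servo_line(W(110,40,330),speed=150)
for i in range(9):
    P=M(cloud(cam('scene')));b=P[(np.abs(P[...,1]+60)<60)&(P[...,0]>-160)&(P[...,0]<100)&(P[...,2]>15)&(P[...,2]<262)]
    print(bot.read_state()['clock'],len(b),b.min(0).round(),b.max(0).round())
    bot.dwell(.8)
c=cam('scene');cv2.imwrite('pics/end.png',c['image'])
```

```text
150 16.575 [0.1 0.3 1.1]
120 17.15 [0.5 0.9 2.1]
90 17.725 [-0.1 -0.4  0.3]
60 18.3 [ 0.2  0.5 -0.1]
19.625 2490 [ -54. -120.   15.] [ 97.  -0. 216.]
20.475 2927 [-119. -120.   15.] [ 88.  -0. 157.]
21.325 2926 [-118. -120.   15.] [ 87.  -0. 157.]
22.175 2927 [-118. -120.   16.] [ 88.  -0. 157.]
23.025 2928 [-118. -120.   15.] [ 89.  -0. 157.]
23.875 2921 [-118. -120.   16.] [ 88.  -0. 157.]
24.725 2921 [-118. -120.   15.] [ 88.  -0. 157.]
25.575 2929 [-119. -120.   16.] [ 87.  -0. 159.]
26.425 2939 [-118. -120.   16.] [ 90.  -0. 157.]
```

View pics/end.png

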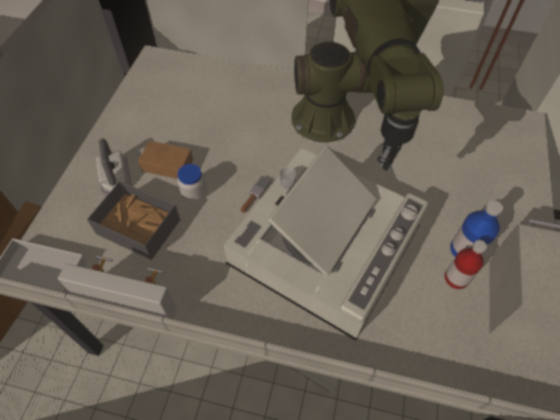

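The lid rests ajar on the stay: its free edge is steady at about 157 mm above the deck, matching roughly 0.63 rad. The cup (289,178) and brush (255,193) haven't moved, and the arm is clear.

```bash
python3 -c "
from rig import bot
print(bot.finish_job())"
```

```text
the job is handed in; nothing more can be done
None
```

The job is handed in: the stay is up against its stop, the lid rests ajar on its end, the cup and brush stand where they were, and the arm is clear (about 27 s of the 54 s used).

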